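# Clamp a two-part plaster mould with the swing strap and cam lever

## Robot

A 6-joint arm with a two-finger parallel gripper is mounted at the origin on the work surface. World frame = base frame: x ahead of the robot, y to its left, z up, the work surface at z = 0. Lengths are in m, angles in rad, forces in N, time in s.
With the tool pointing down it reaches from about 0.3 to 0.875 m from the base axis. Payload 6.4 kg.
Tool frame: the origin (TCP) lies between the finger pads; the fingertips stand ctrl.tip_extent ahead of it and the grasp point (between the pads) is the TCP (ctrl.tip_extent is the distance from the TCP to the fingertips, in m); z points along the fingers, y is the line along which they close (so a half turn about z gives the same grasp; the last joint's range is limited). The gripper opens to 85 mm and grips with 20 to 120 N. Pads are 22 mm wide; open, the fingers measure 114 mm over their backs; the gripper's body (76 mm by 85 mm) begins 54 mm behind the grasp point. The pads swing forward as they close: fully open they stand 13 mm farther back than shut.
Start: joints at [0.911, 0.181, 1.607, -0, 1.354, -0.206], TCP at [0.252, 0.517, 0.25] pointing down, gripper open.
Joint ranges: [-2.99, 2.99], [-0.89, 2.07], [0.3, 2.58], [-1.14, 4.28], [0, 2.63], [-3.12, 3.12]. Speed limits (rad/s): [2.57, 2.57, 3.01, 3.14, 3.14, 3.14].

## Interface

Orientations are given as a unit quaternion [w, x, y, z].
In Python, from bench import ctrl gives the robot as it stands.
- The arm moves only by the tool send_rows, never from a script. Its arguments are lists of equal length, an entry for each row: "dr": the turn, a rotation vector about the tool's x, y, z in units of 6 degrees (1.0 is 6 degrees), a list of three; "xyz": the shift along the tool's x, y, z in cm, a list of three; "jaw": the opening in per cent of the stroke, from 0 (shut) to 100 (fully open). In form: {"dr": [[wx, wy, wz], ...], "xyz": [[dx, dy, dz], ...], "jaw": [jaw, ...]}. A call has exactly 8 rows; each row is the pose to reach, as a shift and turn from the pose commanded when the call began, along the tool's axes at that moment; what a row does not reach only later rows make up. A row lasts 1/8 s, in which the tool goes at most 62.5 mm and 10.7 degrees, less where a joint would pass 70% of its speed; a pose out of reach is approached as far as the arm can. A call with a gripper value outside its range is refused whole. The fingers move at their own pace and stop on an object; the grip force is fixed at half the most. Time passes only in rows, so rows that repeat a pose let the fingers close, or fill a call up. It gives the time, the measured TCP pose, the force, the opening and the grip force at its end, in the units of the state.
- ctrl.get_obs(): the state, without advancing time (a new reading comes with each control period).
- ctrl.camera(name): name is "scene" or "top"; returns the picture (420x560x3 uint8, red, green, blue); there is no depth.
- ctrl.calibration(name): a dict with "camera_matrix" (3x3 intrinsics, pixels), "D" ([k1, k2, p1, p2, k3] as OpenCV has them; the pictures are not rectified), "world_from_camera" (4x4, takes a point from camera to world coordinates). Camera axes: x right, y up, looking along -z (the intrinsics and any distortion apply to the point x, -y, -z); pixel columns grow to the right and rows downward; lengths in m; the calibration is good to about 2 mm. A picture is of the moment at which its call begins. calibration takes no time and is no camera call.
- ctrl.hand_in(): hands the job in; it is judged then, once.
The state is a dict: "time_s": time; "q": joint angles; "dq": joint speeds; "joint_efforts": joint torques, N m; "eef_pos": TCP position; "eef_rot": TCP orientation; "wrist_force": force on the tool from outside, world axes, zero at the start; "torque": the same for the moment, N m; "opening": opening from 0.0 (shut) to 1.0 (fully open); "grasp_force": force on a finger pad.
Only numpy, scipy, OpenCV 4.12 (cv2) and the standard library are available. Lean on these libraries where they do the work, as an engineer would, in place of code of your own. Each camera call takes 0.05 s, during which the arm holds its last target. There are 200 camera calls.

## Task

Clamp the two-part plaster mould for casting: push the steel clamp strap round over the mould with the back of a finger until it is fully home against its stop, then push the cam lever all the way down, so that the strap's pad presses on the mould. Only push; do not grip the strap or the lever, pick nothing up, and leave the mould and everything else on the bench where it stands.

Things in the scene. Friction and masses are not known exactly. Their poses are not given: they have to be found in the camera images.
- fixture: Mould clamp, screwed to the bench: plywood board 220 (x) x 300 (y) x 18 mm, steel swivel post at y +105 mm, steel cam stud at y -105 mm, between them the mould in four aluminium angles 14 mm high. Origin: centre of the board's underside, on the bench. At zero yaw x points away from the robot, y to its left; turned by up to 0.3 rad.
- strap_pivot (a point): Vertical swivel axis of the strap at the bar's mid height (106 mm above the bench), fixture (0, +105 mm). A dark clevis head, 37 mm wide and 44 mm over its pin, turns there with the strap; its top is 118 mm above the bench. Axes as the fixture's.
- strap (a joint): Swing of the strap, rad. 0: fully home at its stop, bar over the mould along the fixture's -y, cam stud in its notch. Grows as it opens towards the robot: at a the bar points along (-sin a, -cos a) in fixture x, y. Range 0 to 1.75, starts at 1.0 to 1.6. Stiff swivel (0.08 N m): stays where it is left. Push the bar's side that looks to +y and the robot to close it.
- strap_mid (a point): Middle of the steel strap bar, 105 mm from the swivel axis; y along the bar to the swivel, x across it (the way it closes), z up. Bar 28 mm wide, 12 mm thick (100 to 112 mm above the bench), reaching 239 mm from the axis. A spindle stands 24 mm above it here, within its width. The bar gives down a few mm on a spring. The mould's top is 22 mm below the bar's underside: room for a fingertip.
- pad: Round rubber pressure pad, 28 mm across and 9 mm thick, on the spindle under the middle of the bar. Origin: centre of its underside, about 2 mm above the mould when the strap is over and the lever up. It presses the mould with about 15 N once the cam is down.
- lever_pin (a point): Centre of the cam lever's level hinge pin on top of the cam stud, fixture (0, -105 mm), 131 mm above the bench. The pin lies along the fixture's y; the lever swings in the fixture's x-z plane. Axes as the fixture's.
- cam_lever (a joint): Cam lever's angle about its pin, rad. 0: raised, leaning 0.3 rad past upright, away from the robot; 0.3: upright; 1.8: fully down at its stop, pointing along the fixture's -x (to the robot), 4 degrees above level. Starts at 0 to 0.35. Stays where it is left (friction 0.25 N m); from about 0.55 on the cam bears on the strap. The push needed at the grip stays under 6 N.
- lever_grip (a point): Point in the axis of the lever's black plastic grip, 105 mm from the pin; z along the lever to its free end; the side with +x is the one to push on (upper side when down). The grip is round, 16 to 22 mm thick (20 mm here), from 70 to 136 mm from the pin.
- mould_lower: Lower half of the white plaster mould, loose in the angles on the board: 110 (x) x 120 (y) x 30 mm, 0.45 kg. Origin: centre of its underside, 18 mm above the bench.
- mould_upper: Upper half of the mould, lying loose on the lower half: 110 x 120 x 30 mm, flat on top. Origin: centre of its underside (the parting face), 48 mm above the bench; its top is 78 mm above the bench.
- wax_tin: Low round tin, 68 mm across, 45 mm high, in front of the clamp, under the strap's sweep. Origin: underside centre. Leave it.
- brush: Brush 170 mm long lying in front of the clamp. Leave it.
- mixing_cup: White plastic cup, 72 mm across, 85 mm high, standing beyond the clamp. Origin: underside centre. Leave it.
- spatula: Spatula 200 mm long lying beyond the clamp. Leave it.
- release_bottle: White bottle, 62 mm across, 160 mm high, to the right. Origin: underside centre. Leave it.
- bust: Small plaster casting of a head on a foot, 68 mm across, 110 mm high, to the right. Origin: underside centre. Leave it.
- wax_block: Block of brown modelling wax 70 x 110 x 40 mm, to the left. Origin: underside centre. Leave it.
- mallet: Hammer 240 mm long lying to the left. Leave it.
There are look-alikes about, which are no part of the job. Leave any green look-alike of the mould_upper alone.

How it is judged:
On the way, in this order (a step that is already met when the one before it is completed fails the run):
1. the strap is fully home over the mould, with the cam lever still up (value of joint strap below 0.05 rad and value of joint cam_lever below 0.8 rad), for 0.2 s.
2. the cam lever is all the way down, the strap still home and its pad pressing the mould (value of joint strap below 0.05 rad and value of joint cam_lever above 1.72 rad and contact force between pad and mould_upper above 4 N), for 0.2 s.
At the end, for the whole second after the job is handed in: The strap is within 0.05 rad of its stop over the mould, the cam lever is down (above 1.72 of 1.8 rad), the pad presses the upper mould half with more than 4 N, and both mould halves are within 12 mm of where they stood (all of step 2 and distance of each of mould_upper, mould_lower from where it was at the start of the episode below 0.012 m and velocity of joint each of cam_lever, strap below 0.05 rad/s); the robot touches nothing.
It fails at once if a mould half is shifted or lifted by more than 12 mm (distance of any of mould_upper, mould_lower from where it was at the start of the episode above 0.012 m).
It fails at once if something else on the bench is picked up or moved by more than 30 mm (distance of any of wax_tin, brush, mixing_cup, spatula, release_bottle, bust, wax_block, mallet from where it was at the start of the episode above 0.03 m).
It fails at once if the strap is gripped between the fingers (x of the grasp point in the frame of strap_mid between -0.008 and 0.008 m and y of the grasp point in the frame of strap_mid between -0.12 and 0.12 m and z of the grasp point in the frame of strap_mid between -0.012 and 0.012 m).
It fails at once if the lever is gripped between the fingers (x of the grasp point in the frame of lever_grip between -0.004 and 0.004 m and y of the grasp point in the frame of lever_grip between -0.004 and 0.004 m and z of the grasp point in the frame of lever_grip between -0.035 and 0.035 m).
It also fails if it takes over 51 s, if anything falls off the work surface, if the arm or the gripper's body presses on something with over 40 N, if the wrist force passes 120 N, or if a joint passes its speed limit or range.

## Working session

There is one attempt and no reset: what is moved stays moved. The work goes in short steps, Python scripts to look and compute and a tool call to move; the robot and the scene stay as the last step left them, time stands still between calls to the robot, and variables do not carry over. Pictures are saved under pics/ and viewed, at most 10 in all, crops included, and the job is handed in when it is done.

Besides the shell and the picture viewer there is one more tool, called after "Call:" as a command line: name --argument value ..., lists and objects as JSON in quotes. send_rows: Moves the arm, as the interface text tells. Its arguments: {"type":"object","properties":{"dr":{"type":"array","items":{"type":"array","items":{"type":"number"}}},"xyz":{"type":"array","items":{"type":"array","items":{"type":"number"}}},"jaw":{"type":"array","items":{"type":"number"}}},"required":["dr","xyz","jaw"]}

```bash
mkdir -p pics; python3 - <<'E'
from bench import ctrl
import cv2
for n in("scene","top"):
    cv2.imwrite(f"pics/{n}0.png",ctrl.camera(n)[:,:,::-1])
    c=ctrl.calibration(n);print(n,c)
print(ctrl.get_obs(),ctrl.tip_extent)
E
```

```text
scene {'camera_matrix': array([[385.95072416,   0.        , 280.96022271],
       [  0.        , 385.95072416, 207.42144739],
       [  0.        ,   0.        ,   1.        ]]), 'D': array([-0.0138008,  0.       ,  0.       ,  0.       ,  0.       ]), 'world_from_camera': array([[ 0.61335867, -0.47680099,  0.62964431,  1.23316575],
       [ 0.78980299,  0.36872511, -0.49015612, -0.54267278],
       [ 0.00154126,  0.79793647,  0.60273959,  0.78306407],
       [ 0.        ,  0.        ,  0.        ,  1.        ]])}
top {'camera_matrix': array([[463.385785  ,   0.        , 269.94343278],
       [  0.        , 463.385785  , 208.42778556],
       [  0.        ,   0.        ,   1.        ]]), 'D': array([0.01081835, 0.        , 0.        , 0.        , 0.        ]), 'world_from_camera': array([[-0.01900536,  0.98704701, -0.15930156,  0.28701221],
       [-0.99978001, -0.01734782,  0.01178939, -0.01086034],
       [ 0.00887315,  0.15949058,  0.98715957,  1.67246708],
       [ 0.        ,  0.        ,  0.        ,  1.        ]])}
{'time_s': 0.1, 'q': array([ 9.10704281e-01,  1.81490768e-01,  1.60788426e+00,  3.62336718e-05,
        1.35380070e+00, -2.06324695e-01]), 'dq': array([-0.00041159, -0.00214747, -0.0026189 ,  0.00034735, -0.00134294,
        0.00077825]), 'joint_efforts': array([ 6.88600139e-04, -4.45874834e+01, -3.52237952e+01, -1.77904612e-04,
        4.15454357e-03, -5.52793063e-05]), 'eef_pos': array([0.2517563 , 0.51645028, 0.24947219]), 'eef_rot': array([-3.48330828e-04,  2.24945904e-01,  9.74370932e-01, -7.10993569e-04]), 'wrist_force': array([0.97016487, 0.01402482, 0.49654982]), 'torque': array([ 0.00356134,  0.01411444, -0.05404915]), 'grasp_force': 0.0, 'opening': 0.9987630712259316} 0.019
```

View pics/scene0.png

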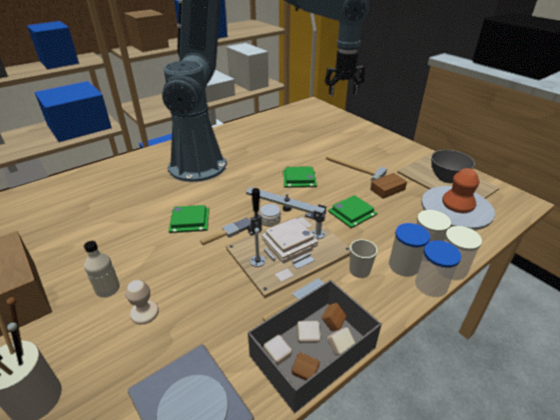

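View pics/top0.png

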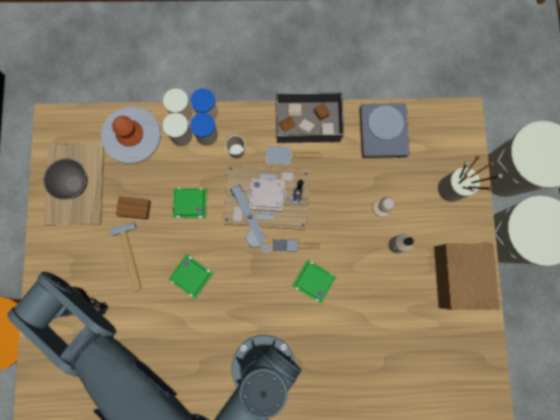

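The scene view shows the clamp around (285,235), with the lever near (256,205) and the strap from (320,215) to (250,192). In the top view the board is around (267,198), with the swivel near (238,190) and the strap tip near (265,248). I'll enlarge both.

```bash
python3 - <<'E'
import cv2
a=cv2.imread("pics/scene0.png")[170:300,215:365];b=cv2.imread("pics/top0.png")[155:260,215:325]
cv2.imwrite("pics/sc.png",cv2.resize(a,None,fx=4.6,fy=4.6,interpolation=cv2.INTER_CUBIC))
cv2.imwrite("pics/tc.png",cv2.resize(b,None,fx=5.6,fy=5.6,interpolation=cv2.INTER_CUBIC))
E
```

```text
(no output)
```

View pics/sc.png

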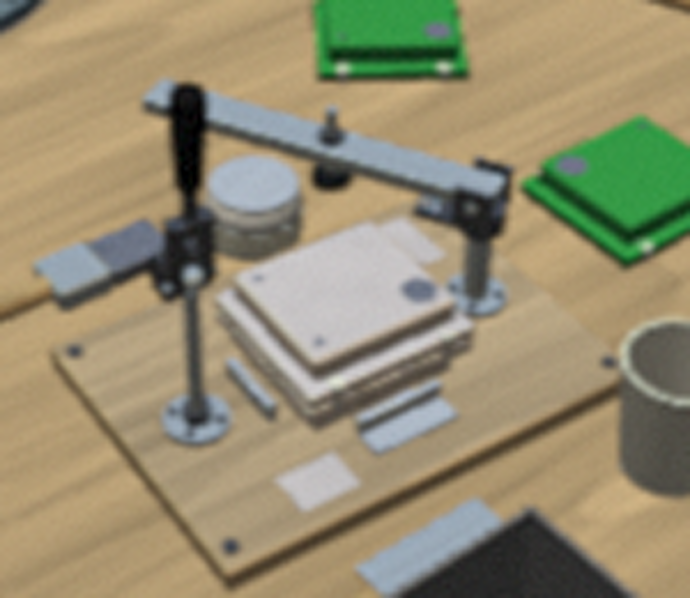

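View pics/tc.png

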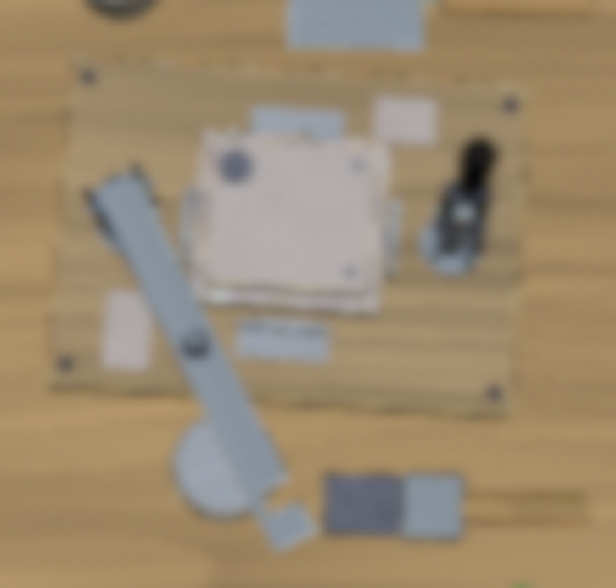

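The scene crop shows the lever raised: tip at (187,92), pin near (187,240). The strap runs from the clevis (480,185) to its tip (150,97). In the top crop the board screws are at (88,76), (511,104), (65,363) and (494,392). The strap's spindle is at (196,343), its tip tab at (287,527), and the lever grip tip at (478,152). The tin is under the strap's end.

```bash
cat > h.py <<'E'
import numpy as np,cv2
from bench import ctrl
C={n:ctrl.calibration(n) for n in("scene","top")}
OFF={"scene":(215,170,4.6),"top":(215,155,5.6)}
def ray(n,p,crop=True):
    c=C[n]; p=np.array(p,float)
    if crop: ox,oy,s=OFF[n]; p=(p+.5)/s-.5+[ox,oy]
    u=cv2.undistortPoints(p.reshape(1,1,2),c["camera_matrix"],c["D"])[0,0]
    T=c["world_from_camera"]; return T[:3,3],T[:3,:3]@np.array([u[0],-u[1],-1])
def plane(n,p,z,crop=True):
    o,d=ray(n,p,crop); return o+d*(z-o[2])/d[2]
def tri(ps,pt,crop=True):
    o1,d1=ray("scene",ps,crop);o2,d2=ray("top",pt,crop)
    s=np.linalg.lstsq(np.c_[d1,-d2],o2-o1,rcond=None)[0]
    a,b=o1+s[0]*d1,o2+s[1]*d2; return (a+b)/2,np.linalg.norm(a-b)
E
python3 - <<'E'
from h import *
np.set_printoptions(precision=4,suppress=True)
P=[plane("top",p,.018) for p in[(88,76),(511,104),(65,363),(494,392)]]
S=[plane("scene",p,.018) for p in[(610,362),(230,547),(73,351)]] # far-left, far-right, near-right
print(np.array(P),np.array(S))
c=np.mean(P,0)[:2]; cs=(np.array(S[0])+S[2])[:2]/2
l=P[0]+P[2]-P[1]-P[3]; yaw=np.arctan2(-l[0],l[1]); ls=S[0]-S[1]; print("c",c,cs,"yaw",yaw,np.arctan2(-ls[0],ls[1]))
R=lambda v:np.array([[np.cos(yaw),-np.sin(yaw)],[np.sin(yaw),np.cos(yaw)]])@v
piv=c+R([0,.105]);pin=c+R([0,-.105]);print("piv",piv,"pin",pin)
print("spindle",tri((331,112),(196,340)),"grip tip",tri((187,92),(480,148)))
sp=plane("top",(196,343),.13)[:2]
for nm,p in(("spindle",sp),("tip",plane("top",(287,527),.112)[:2])):
    d=R(np.eye(2)).T@(p-piv); print(nm,p,np.hypot(*d),"a",np.arctan2(-d[0],-d[1]))
g=tri((187,92),(480,148))[0]; print("lever in fixture",R(np.eye(2)).T@(g[:2]-pin),g[2]-.131)
for n,p in(("tin",(222,468)),): print(n,plane("top",p,.045))
E
```

```text
[[ 0.706   0.1118  0.018 ]
 [ 0.6826 -0.1646  0.018 ]
 [ 0.5167  0.1276  0.018 ]
 [ 0.493  -0.1477  0.018 ]] [[ 0.7056  0.1107  0.018 ]
 [ 0.6818 -0.1662  0.018 ]
 [ 0.4908 -0.1503  0.018 ]]
c [ 0.5996 -0.0182] [ 0.5982 -0.0198] yaw -0.08527307337759478 -0.08595872442706111
piv [0.6085 0.0864] pin [ 0.5906 -0.1229]
spindle (array([0.513 , 0.0392, 0.1333]), np.float64(0.0007929128093976247)) grip tip (array([ 0.5984, -0.1247,  0.2638]), np.float64(0.002209936451431642))
spindle [0.5119 0.0396] 0.10734878459028085 a 1.0348197274691828
tip [ 0.4019 -0.0131] 0.22932092174018948 a 1.036883839377772
lever in fixture [ 0.0079 -0.0012] 0.13284778783502277
tin [0.4446 0.027  0.045 ]
```

```bash
cat > p.py <<'E'
from h import *
from scipy.spatial.transform import Rotation as Ro
yaw=-.0855;c=np.array([.599,-.019])
W=lambda v:c+np.array([[np.cos(yaw),-np.sin(yaw)],[np.sin(yaw),np.cos(yaw)]])@np.array(v)
def rows(wps):
    "wps: (x,y,z,world angle of tool y); prints dr and xyz in the present tool frame"
    o=ctrl.get_obs();q=o["eef_rot"];R0=Ro.from_quat([q[1],q[2],q[3],q[0]])
    for x,y,z,t in wps:
        ty=np.array([np.cos(t),np.sin(t),0]);tz=np.array([0,0,-1.]);R=Ro.from_matrix(np.c_[np.cross(ty,tz),ty,tz])
        print(np.round((R0.inv()*R).as_rotvec(degrees=True)/6,2).tolist(),np.round(R0.inv().apply(np.array([x,y,z])-o["eef_pos"])*100,2).tolist())
def strap(a,r=.13,gap=0,z=.110):
    f=np.array([0,.105])+r*np.array([-np.sin(a),-np.cos(a)])+(.0285+gap)*np.array([-np.cos(a),np.sin(a)])
    return (*W(f),z,yaw-a)
def lev(th,off=.010,r=.105,half=.0145):
    p=.3-th;f=r*np.array([np.sin(p),np.cos(p)])+off*np.array([np.cos(p),-np.sin(p)])
    return (*W([f[0]+half,-.105]),.131+f[1]+.019,yaw)
E
python3 - <<'E'
from p import *
w=strap(1.036,gap=.035,z=.25);print(w);rows([w,w[:2]+(.11,)+w[3:]])
E
```

```text
(np.float64(0.4632886124677126), np.float64(0.0863511233546833), 0.25, -1.1215)
[-0.01, 0.01, 21.38] [-37.87, -29.38, -0.02]
[-0.01, 0.01, 21.38] [-37.87, -29.36, 13.98]
```

Call:
send_rows --dr '[[0, 0, 21.4], [0, 0, 21.4], [0, 0, 21.4], [0, 0, 21.4], [0, 0, 21.4], [0, 0, 21.4], [0, 0, 21.4], [0, 0, 21.4]]' --xyz '[[-37.9, -29.4, 0], [-37.9, -29.4, 0], [-37.9, -29.4, 0], [-37.9, -29.4, 0], [-37.9, -29.4, 0], [-37.9, -29.4, 0], [-37.9, -29.4, 0], [-37.9, -29.4, 0]]' --jaw '[0, 0, 0, 0, 0, 0, 0, 0]'

```text
time_s: 1.1
eef_pos: [0.4644, 0.0839, 0.2501]
eef_rot: [0.0, 0.831, 0.556, -0.0]
wrist_force: [0.0, 0.5, 0.3]
opening: -0.004
grasp_force: 0.0
```

```bash
python3 - <<'E'
from p import *
w=strap(1.036,gap=.035,z=.25);rows([w,w[:2]+(.11,)+w[3:]])
o=ctrl.get_obs();print(o["eef_pos"],o["opening"],o["q"])
E
```

```text
[0.0, 0.0, 6.97] [0.18, -0.2, 0.01]
[0.0, 0.0, 6.97] [0.18, -0.2, 14.01]
[0.46443048 0.08391594 0.25013488] -0.0040384980831507265 [-7.33741727e-02 -5.54105148e-02  1.85693324e+00 -2.16546211e-04
  1.34012299e+00  3.17837258e-01]
```

Call:
send_rows --dr '[[0, 0, 7], [0, 0, 7], [0, 0, 7], [0, 0, 7], [0, 0, 7], [0, 0, 7], [0, 0, 7], [0, 0, 7]]' --xyz '[[0.2, -0.2, 0], [0.2, -0.2, 0], [0.2, -0.2, 0], [0.2, -0.2, 3], [0.2, -0.2, 7], [0.2, -0.2, 11], [0.2, -0.2, 14], [0.2, -0.2, 14]]' --jaw '[0, 0, 0, 0, 0, 0, 0, 0]'

```text
time_s: 2.1
eef_pos: [0.4603, 0.0891, 0.1079]
eef_rot: [-0.001, 0.974, 0.225, -0.003]
wrist_force: [-0.1, 0.5, 0.2]
opening: 0.003
grasp_force: 0.0
```

```bash
python3 - <<'E'
from p import *
import cv2
a=ctrl.camera("scene")[120:300,200:400,::-1]
cv2.imwrite("pics/s1.png",cv2.resize(a,None,fx=3.3,fy=3.3,interpolation=cv2.INTER_CUBIC))
o=ctrl.get_obs();print(o["eef_pos"],o["wrist_force"])
rows([strap(1.036,gap=.012)]+[strap(a) for a in np.linspace(1.036,.45,8)])
E
```

```text
[0.46188066 0.08907501 0.10969277] [ 0.56003321 -0.87391564  0.69890651]
[-0.01, 0.02, 0.05] [-0.01, 2.61, -0.03]
[-0.01, 0.02, 0.05] [-0.01, 3.81, -0.04]
[-0.01, 0.02, -0.75] [-0.21, 4.9, -0.04]
[-0.01, 0.02, -1.55] [-0.32, 6.01, -0.04]
[-0.02, 0.02, -2.35] [-0.33, 7.12, -0.04]
[-0.02, 0.02, -3.15] [-0.25, 8.24, -0.04]
[-0.02, 0.02, -3.95] [-0.08, 9.34, -0.04]
[-0.02, 0.02, -4.74] [0.19, 10.42, -0.05]
[-0.02, 0.02, -5.54] [0.54, 11.47, -0.05]
```

View pics/s1.png

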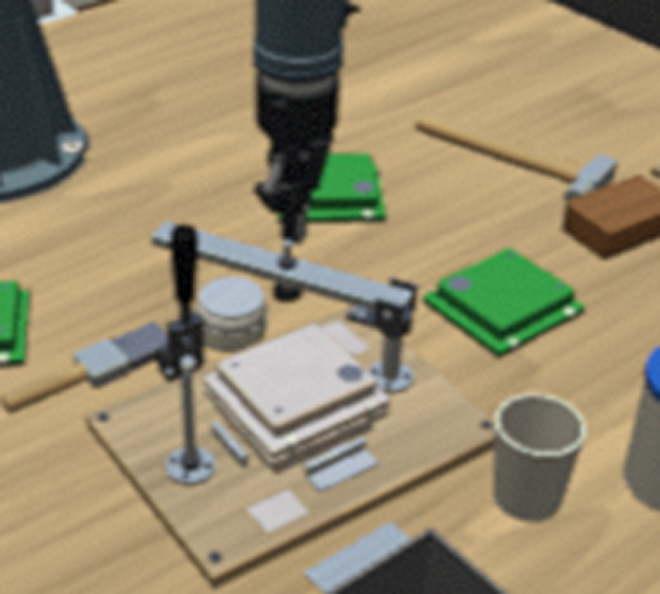

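The picture shows the shut fingers at (290,235), just behind the bar on the robot's side, with nothing else touched. Next I push.

Call:
send_rows --dr '[[0, 0, 0], [0, 0, 0], [0, 0, 0], [0, 0, -0.4], [0, 0, -0.8], [0, 0, -1.2], [0, 0, -1.6], [0, 0, -2]]' --xyz '[[0, 1.0, 0], [0, 2.0, 0], [0, 3.0, 0], [-0.1, 3.8, 0], [-0.2, 4.6, 0], [-0.3, 5.4, 0], [-0.3, 6.0, 0], [-0.3, 6.6, 0]]' --jaw '[0, 0, 0, 0, 0, 0, 0, 0]'

```text
time_s: 3.15
eef_pos: [0.4893, 0.0276, 0.1106]
eef_rot: [0.0, 0.945, 0.326, 0.0]
wrist_force: [-0.7, -0.2, 0.5]
opening: 0.006
grasp_force: 0.4
```

```bash
python3 - <<'E'
from p import *
o=ctrl.get_obs();print(o["eef_pos"],o["wrist_force"])
rows([strap(a) for a in np.linspace(.8,.1,9)])
E
```

```text
[0.4892627  0.02761236 0.1106082 ] [-0.74945875 -0.22258691  0.49437159]
[0.0, -0.0, -0.19] [-0.13, 0.17, 0.06]
[0.0, -0.0, -1.03] [-0.31, 1.33, 0.06]
[0.0, -0.0, -1.87] [-0.39, 2.49, 0.06]
[0.0, -0.0, -2.7] [-0.36, 3.65, 0.06]
[0.0, -0.0, -3.54] [-0.23, 4.81, 0.06]
[0.0, -0.0, -4.37] [-0.0, 5.95, 0.06]
[0.0, -0.0, -5.21] [0.33, 7.07, 0.06]
[0.0, -0.0, -6.04] [0.75, 8.15, 0.06]
[0.0, -0.0, -6.88] [1.27, 9.19, 0.06]
```

Call:
send_rows --dr '[[0, 0, -1], [0, 0, -1.9], [0, 0, -2.7], [0, 0, -3.5], [0, 0, -4.4], [0, 0, -5.2], [0, 0, -6], [0, 0, -6]]' --xyz '[[-0.3, 1.3, 0], [-0.4, 2.5, 0], [-0.4, 3.6, 0], [-0.2, 4.8, 0], [0, 5.9, 0], [0.3, 7.1, 0], [0.7, 8.1, 0], [0.7, 8.1, 0]]' --jaw '[0, 0, 0, 0, 0, 0, 0, 0]'

```text
time_s: 4.15
eef_pos: [0.5452, -0.0321, 0.1107]
eef_rot: [0.0, 0.799, 0.601, 0.0]
wrist_force: [-0.0, -0.2, -0.5]
opening: -0.001
grasp_force: 0.0
```

```bash
python3 - <<'E'
from p import *
import cv2
a=ctrl.camera("scene")[120:300,200:400,::-1]
cv2.imwrite("pics/s2.png",cv2.resize(a,None,fx=3.3,fy=3.3,interpolation=cv2.INTER_CUBIC))
o=ctrl.get_obs();print(o["eef_pos"],o["wrist_force"])
rows([strap(a) for a in (.15,.1,.05,0,-.02,-.04)])
E
```

```text
[ 0.54465441 -0.03163375  0.11046581] [ 0.45526204 -0.69579178  0.7172093 ]
[0.0, 0.0, -0.43] [-0.1, 0.58, 0.05]
[0.0, 0.0, -0.91] [-0.19, 1.23, 0.05]
[0.0, 0.0, -1.39] [-0.26, 1.9, 0.05]
[0.0, 0.0, -1.86] [-0.29, 2.56, 0.05]
[0.0, 0.0, -2.06] [-0.29, 2.83, 0.05]
[0.0, 0.0, -2.25] [-0.29, 3.09, 0.05]
```

View pics/s2.png

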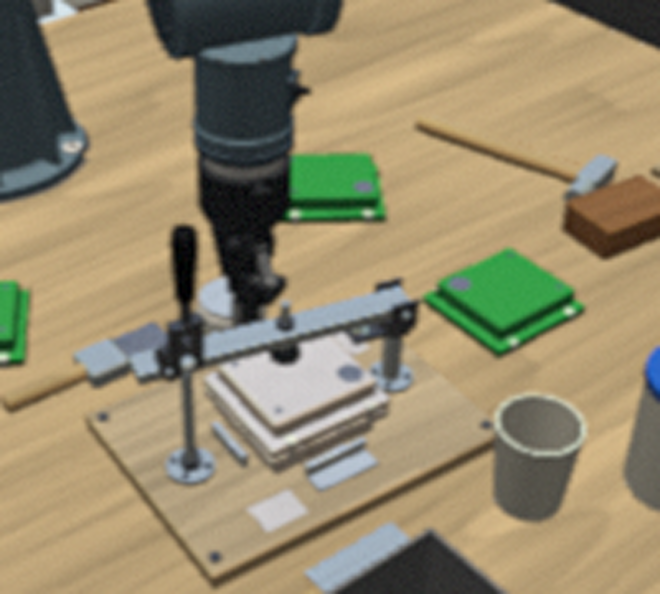

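The bar is almost over the mould, with its end close to the stud at (185,350). The spindle at (285,320) is above the mould.

Call:
send_rows --dr '[[0, 0, -0.4], [0, 0, -0.9], [0, 0, -1.3], [0, 0, -1.6], [0, 0, -1.8], [0, 0, -1.9], [0, 0, -1.9], [0, 0, -1.9]]' --xyz '[[-0.1, 0.6, 0], [-0.2, 1.2, 0], [-0.2, 1.7, 0], [-0.3, 2.1, 0], [-0.3, 2.4, 0], [-0.3, 2.6, 0], [-0.3, 2.6, 0], [-0.3, 2.6, 0]]' --jaw '[0, 0, 0, 0, 0, 0, 0, 0]'

```text
time_s: 5.2
eef_pos: [0.5687, -0.041, 0.1103]
eef_rot: [0.0, 0.735, 0.678, 0.0]
wrist_force: [-0.9, 0.3, -0.2]
opening: -0.004
grasp_force: 0.0
```

```bash
python3 - <<'E'
from p import *
o=ctrl.get_obs();print(o["eef_pos"],o["wrist_force"])
rows([strap(a) for a in (0,-.02,-.04)])
E
```

```text
[ 0.568691   -0.04100257  0.11034113] [-0.92916323  0.27815773 -0.16905786]
[0.0, -0.0, 0.06] [-0.05, -0.02, 0.03]
[0.0, -0.0, -0.13] [-0.1, 0.24, 0.03]
[0.0, -0.0, -0.33] [-0.16, 0.5, 0.03]
```

Call:
send_rows --dr '[[0, 0, 0], [0, 0, 0], [0, 0, 0], [0, 0, 0], [0, 0, 0], [0, 0, 0], [0, 0, 0], [0, 0, 0]]' --xyz '[[0, 0.1, 0], [0, 0.2, 0], [0, 0.3, 0], [0, 0.3, 0], [0, 0.3, 0], [0, 0.3, 0], [0, 0.3, 0], [0, 0.3, 0]]' --jaw '[0, 0, 0, 0, 0, 0, 0, 0]'

```text
time_s: 6.2
eef_pos: [0.5703, -0.0412, 0.1099]
eef_rot: [-0.001, 0.735, 0.679, -0.001]
wrist_force: [-6.6, -0.6, 2.7]
opening: 0.002
grasp_force: 3.2
```

Call:
send_rows --dr '[[0, 0, 0], [0, 0, 0], [0, 0, 0], [0, 0, 0], [0, 0, 0], [0, 0, 0], [0, 0, 0], [0, 0, 0]]' --xyz '[[0, 0.1, 0], [0, 0.2, 0], [0, 0.2, 0], [0, 0.2, 0], [0, 0.2, 0], [0, 0.2, 0], [0, 0.2, 0], [0, 0.2, 0]]' --jaw '[0, 0, 0, 0, 0, 0, 0, 0]'

```text
time_s: 7.2
eef_pos: [0.5709, -0.0414, 0.1094]
eef_rot: [-0.002, 0.735, 0.679, -0.002]
wrist_force: [-11.4, -1.3, 4.6]
opening: 0.002
grasp_force: 5.4
```

The strap is at its stop: force rises with almost no travel. Next I back off and rise.

Call:
send_rows --dr '[[0, 0, 0], [0, 0, 0], [0, 0, 0], [0, 0, 0], [0, 0, 0], [0, 0, 0], [0, 0, 0], [0, 0, 0]]' --xyz '[[0, -1, 0], [0, -2.5, 0], [0, -2.5, -4], [0, -2.5, -9], [0, -2.5, -14], [0, -2.5, -19], [0, -2.5, -22], [0, -2.5, -22]]' --jaw '[0, 0, 0, 0, 0, 0, 0, 0]'

```text
time_s: 8.2
eef_pos: [0.5502, -0.0397, 0.3336]
eef_rot: [0.003, 0.735, 0.679, 0.002]
wrist_force: [0.5, 0.8, -0.3]
opening: 0.0
grasp_force: 0.0
```

```bash
python3 - <<'E'
from p import *
import cv2
OFF0=OFF["scene"]
a=ctrl.camera("scene")[170:300,215:365,::-1];b=ctrl.camera("top")[155:260,215:325,::-1]
a=cv2.resize(a,None,fx=2.6,fy=2.6,interpolation=cv2.INTER_CUBIC);b=cv2.resize(b,None,fx=3.6,fy=3.6,interpolation=cv2.INTER_CUBIC)
h=max(a.shape[0],b.shape[0]);pad=lambda i:cv2.copyMakeBorder(i,0,h-i.shape[0],0,0,cv2.BORDER_CONSTANT)
cv2.imwrite("pics/s3.png",np.hstack([pad(a),pad(b)]));print(a.shape)
o=ctrl.get_obs();print(o["eef_pos"])
w=lev(.24,off=.035);rows([w[:2]+(.33,yaw),w,lev(.24)])
E
```

```text
(338, 390, 3)
[ 0.54849375 -0.03933921  0.329638  ]
[0.0, -0.0, 0.06] [-8.11, 10.38, -0.04]
[0.0, -0.0, 0.06] [-8.11, 10.38, 7.69]
[0.0, -0.0, 0.06] [-8.09, 7.89, 7.54]
```

View pics/s3.png

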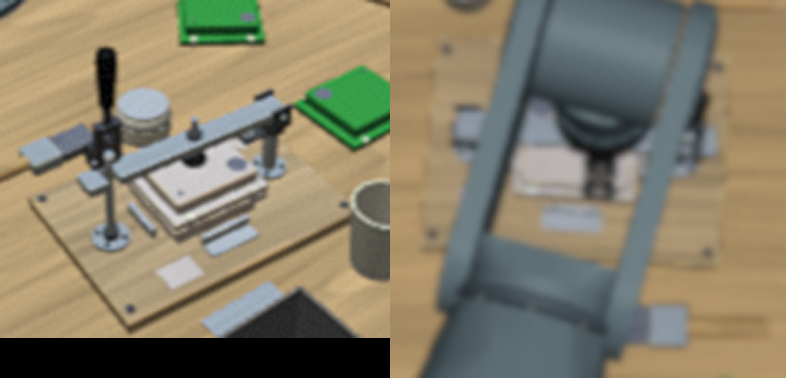

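The strap is home with its end around the stud at (105,170) in the left half. The lever is still up, tip at (106,48). Next I go over to the lever's far side.

Call:
send_rows --dr '[[0, 0, 0], [0, 0, 0], [0, 0, 0], [0, 0, 0], [0, 0, 0], [0, 0, 0], [0, 0, 0], [0, 0, 0]]' --xyz '[[0, 5, 0], [0, 10.4, 0], [-4, 10.4, 0], [-8.1, 10.4, 0], [-8.1, 10.4, 2], [-8.1, 10.4, 5], [-8.1, 10.4, 7.5], [-8.1, 10.4, 7.5]]' --jaw '[0, 0, 0, 0, 0, 0, 0, 0]'

```text
time_s: 9.3
eef_pos: [0.6437, -0.1267, 0.2503]
eef_rot: [-0.004, 0.734, 0.679, -0.002]
wrist_force: [0.9, 0.3, 0.3]
opening: 0.001
grasp_force: 0.0
```

```bash
python3 - <<'E'
from p import *
import cv2
a=ctrl.camera("scene")[120:300,200:400,::-1]
cv2.imwrite("pics/s4.png",cv2.resize(a,None,fx=3.3,fy=3.3,interpolation=cv2.INTER_CUBIC))
o=ctrl.get_obs();print(o["eef_pos"],o["wrist_force"])
rows([lev(t) for t in np.linspace(.2,1.2,11)])
E
```

```text
[ 0.64481229 -0.12724942  0.25279258] [0.10289747 0.12664477 0.78850891]
[-0.04, -0.02, 0.06] [-0.09, -2.0, -0.06]
[-0.04, -0.02, 0.06] [-0.08, -3.04, -0.21]
[-0.04, -0.02, 0.06] [-0.08, -4.09, -0.25]
[-0.04, -0.02, 0.06] [-0.07, -5.15, -0.19]
[-0.04, -0.02, 0.06] [-0.06, -6.19, -0.02]
[-0.04, -0.02, 0.06] [-0.06, -7.21, 0.25]
[-0.04, -0.02, 0.06] [-0.05, -8.19, 0.62]
[-0.04, -0.02, 0.06] [-0.05, -9.14, 1.09]
[-0.04, -0.02, 0.06] [-0.04, -10.03, 1.65]
[-0.04, -0.02, 0.06] [-0.04, -10.87, 2.29]
[-0.04, -0.02, 0.06] [-0.03, -11.63, 3.02]
```

View pics/s4.png

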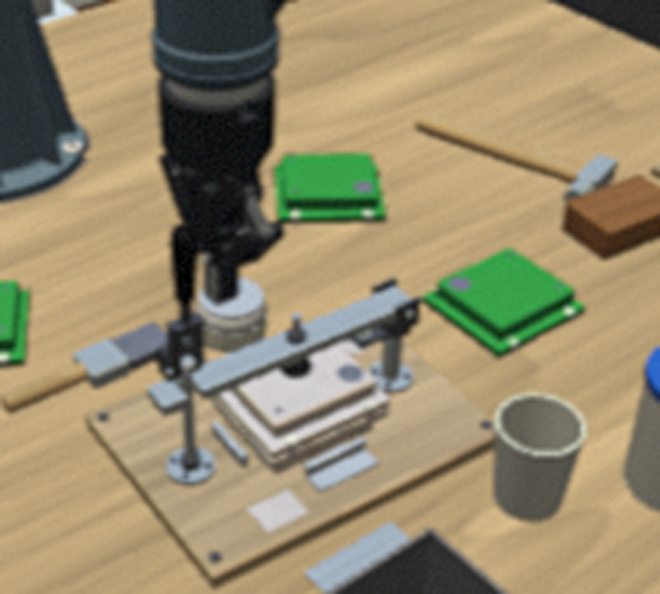

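The fingers at (222,285) are beyond the lever at (185,270), clear of it and aligned.

Call:
send_rows --dr '[[0, 0, 0], [0, 0, 0], [0, 0, 0], [0, 0, 0], [0, 0, 0], [0, 0, 0], [0, 0, 0], [0, 0, 0]]' --xyz '[[-0.1, -1, 0], [-0.1, -2, -0.1], [-0.1, -3, -0.2], [-0.1, -4.1, -0.2], [-0.1, -5.2, -0.2], [-0.1, -6.2, 0], [-0.1, -7.2, 0.2], [-0.1, -7.7, 0.4]]' --jaw '[0, 0, 0, 0, 0, 0, 0, 0]'

```text
time_s: 10.35
eef_pos: [0.5685, -0.1233, 0.2512]
eef_rot: [0.0, 0.735, 0.678, -0.0]
wrist_force: [1.7, -0.9, 1.8]
opening: 0.0
grasp_force: 1.3
```

```bash
python3 - <<'E'
from p import *
o=ctrl.get_obs();print(o["eef_pos"],o["wrist_force"])
rows([lev(t) for t in np.linspace(.7,1.8,12)])
E
```

```text
[ 0.56848876 -0.12333494  0.25122046] [ 1.7402065  -0.8773252   1.84614336]
[-0.0, 0.0, 0.06] [0.15, 0.43, 0.06]
[-0.0, 0.0, 0.06] [0.16, -0.56, 0.43]
[-0.0, 0.0, 0.06] [0.17, -1.5, 0.89]
[-0.0, 0.0, 0.06] [0.17, -2.4, 1.45]
[-0.0, 0.0, 0.06] [0.18, -3.24, 2.09]
[-0.0, 0.0, 0.06] [0.18, -4.0, 2.81]
[-0.0, 0.0, 0.06] [0.18, -4.7, 3.61]
[-0.0, 0.0, 0.06] [0.19, -5.3, 4.47]
[-0.0, 0.0, 0.06] [0.19, -5.82, 5.39]
[-0.0, 0.0, 0.06] [0.19, -6.25, 6.35]
[-0.0, 0.0, 0.06] [0.2, -6.58, 7.35]
[-0.0, 0.0, 0.06] [0.2, -6.8, 8.38]
```

Call:
send_rows --dr '[[0, 0, 0], [0, 0, 0], [0, 0, 0], [0, 0, 0], [0, 0, 0], [0, 0, 0], [0, 0, 0], [0, 0, 0]]' --xyz '[[0.1, -0.6, 0.4], [0.2, -1.5, 0.9], [0.2, -2.4, 1.4], [0.2, -3.2, 2.1], [0.2, -4.0, 2.8], [0.2, -4.7, 3.6], [0.2, -5.3, 4.5], [0.2, -5.8, 5.4]]' --jaw '[0, 0, 0, 0, 0, 0, 0, 0]'

```text
time_s: 11.35
eef_pos: [0.5106, -0.1166, 0.1968]
eef_rot: [-0.0, 0.735, 0.679, -0.0]
wrist_force: [-0.8, 0.5, 6.2]
opening: 0.001
grasp_force: 2.3
```

```bash
python3 - <<'E'
from p import *
o=ctrl.get_obs();print(o["eef_pos"],o["wrist_force"])
rows([lev(t) for t in (1.5,1.6,1.7,1.8)])
E
```

```text
[ 0.51056066 -0.11655741  0.19679078] [-0.82684916  0.51979206  6.21316108]
[-0.01, -0.0, 0.06] [-0.02, 0.0, -0.06]
[-0.01, -0.0, 0.06] [-0.02, -0.42, 0.91]
[-0.01, -0.0, 0.06] [-0.02, -0.75, 1.91]
[-0.01, -0.0, 0.06] [-0.02, -0.97, 2.94]
```

Call:
send_rows --dr '[[0, 0, 0], [0, 0, 0], [0, 0, 0], [0, 0, 0], [0, 0, 0], [0, 0, 0], [0, 0, 0], [0, 0, 0]]' --xyz '[[0, -0.2, 0.5], [0, -0.4, 0.9], [0, -0.6, 1.4], [0, -0.7, 1.9], [0, -0.9, 2.4], [0, -1.0, 2.8], [0, -1.0, 2.9], [0, -1.0, 2.9]]' --jaw '[0, 0, 0, 0, 0, 0, 0, 0]'

```text
time_s: 12.35
eef_pos: [0.5011, -0.1158, 0.1679]
eef_rot: [-0.001, 0.735, 0.679, -0.0]
wrist_force: [0.0, 0.2, 2.2]
opening: -0.003
grasp_force: 0.8
```

Call:
send_rows --dr '[[0, 0, 0], [0, 0, 0], [0, 0, 0], [0, 0, 0], [0, 0, 0], [0, 0, 0], [0, 0, 0], [0, 0, 0]]' --xyz '[[0, 0, 0.1], [0, 0, 0.2], [0, 0, 0.3], [0, 0, 0.4], [0, 0, 0.4], [0, 0, 0.4], [0, 0, 0.4], [0, 0, 0.4]]' --jaw '[0, 0, 0, 0, 0, 0, 0, 0]'

```text
time_s: 13.35
eef_pos: [0.5015, -0.116, 0.1651]
eef_rot: [0.0, 0.735, 0.679, -0.0]
wrist_force: [-5.3, 1.7, 10.0]
opening: -0.005
grasp_force: 5.2
```

Call:
send_rows --dr '[[0, 0, 0], [0, 0, 0], [0, 0, 0], [0, 0, 0], [0, 0, 0], [0, 0, 0], [0, 0, 0], [0, 0, 0]]' --xyz '[[0, 0, 0.1], [0, 0, 0.2], [0, 0, 0.3], [0, 0, 0.3], [0, 0, 0.3], [0, 0, 0.3], [0, 0, 0.3], [0, 0, 0.3]]' --jaw '[0, 0, 0, 0, 0, 0, 0, 0]'

```text
time_s: 14.35
eef_pos: [0.5016, -0.1161, 0.1644]
eef_rot: [0.0, 0.734, 0.679, -0.0]
wrist_force: [-12.7, 4.6, 27.6]
opening: -0.003
grasp_force: 13.3
```

It is on the stop. I retreat straight up and back, then check.

Call:
send_rows --dr '[[0, 0, 0], [0, 0, 0], [0, 0, 0], [0, 0, 0], [0, 0, 0], [0, 0, 0], [0, 0, 0], [0, 0, 0]]' --xyz '[[0, 0, -2], [0, 0, -6], [0, 0, -11], [0, -4, -14], [0, -9, -14], [0, -13, -14], [0, -13, -14], [0, -13, -14]]' --jaw '[0, 0, 0, 0, 0, 0, 0, 0]'

```text
time_s: 15.35
eef_pos: [0.3724, -0.106, 0.3014]
eef_rot: [0.001, 0.735, 0.678, 0.0]
wrist_force: [-0.3, -0.0, 0.5]
opening: 0.006
grasp_force: 0.0
```

```bash
python3 - <<'E'
from p import *
import cv2
a=ctrl.camera("scene")[150:290,200:380,::-1]
cv2.imwrite("pics/s5.png",cv2.resize(a,None,fx=4,fy=4,interpolation=cv2.INTER_CUBIC))
K=C["scene"];T=np.linalg.inv(K["world_from_camera"])
for th in(1.6,1.7,1.8):   # where the lever's end must show
    p=.3-th;f=.136*np.array([np.sin(p),np.cos(p)]);X=T@np.r_[W([f[0],-.105]),.131+f[1],1]
    u=cv2.projectPoints(np.array([[X[0],-X[1],-X[2]]]),np.zeros(3),np.zeros(3),K["camera_matrix"],K["D"])[0][0,0]
    print(th,(u-[200,150])*4)
print(ctrl.get_obs()["wrist_force"])
E
```

```text
1.6 [127.95173132 177.33177499]
1.7 [127.41918945 190.79708771]
1.8 [127.79132235 205.22104431]
[ 0.56733096 -0.27848084 -0.2592345 ]
```

View pics/s5.png

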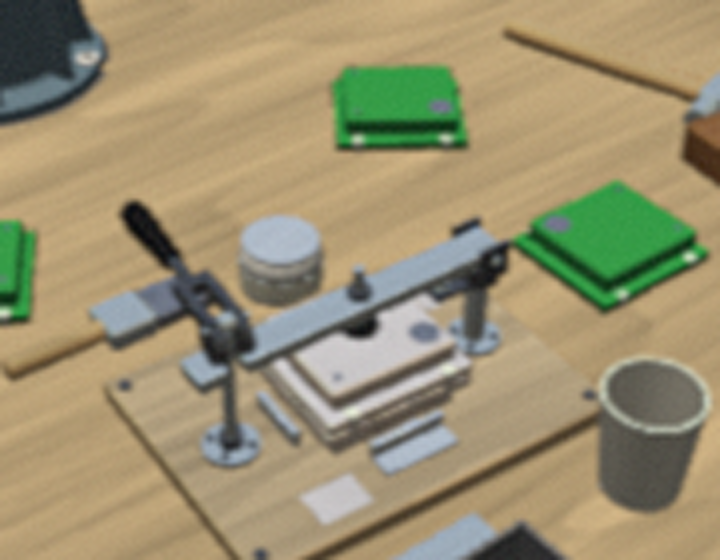

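The lever's end is at about (131,210), against a predicted (128,205) at 1.8 rad. The strap is home and the pad is down on the mould.

```bash
python3 -c "
from bench import ctrl
print(ctrl.hand_in())"
```

```text
the job is handed in; nothing more can be done
None
```

The strap was pushed home to its stop, then the cam lever down to its stop, and the job is handed in; no verdict came back, and the pad force on the mould was judged only from the pictures.

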